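Clear the stage of a cell imager and fit its cover

TASK

Close up the cell imager for the night. A small lidded sample jar was left on its stage and is in the way: set it down upright on the floor of the shallow metal tray, then fit the stage cover (the plate with the bridge handle) over the two locating pins so that it lies flush on the stage, and let go. Do not tip the jar over, drop the jar or the cover, or disturb the other things on the bench.

Things in the scene. Friction and masses are not known exactly. Their poses are not given: they have to be found in the camera images.
- imager: Cell imager fixed to the bench: off-white box 200 (x) x 180 (y) mm with a dark flat stage 150 (x) x 174 (y) mm on top, its surface 110 mm above the bench; black focus knobs stick out 22 mm from its two y sides, 45 mm up. Two steel locating pins stand on the stage at its y = +60 and -60 mm (x = 0). Origin: centre of its underside; z up.
- stage_top (a point): Centre of the stage surface, midway between the pins, 110 mm above the imager's origin; axes as the imager's.
- pin_a (a point): Tip of the locating pin at the imager's y = +60 mm. Each pin is 8 mm in diameter and 15 mm high above the stage, its last 6 mm tapering to 3 mm at the tip.
- pin_b (a point): Tip of the locating pin at the imager's y = -60 mm, the same.
- jar: Round lidded glass sample jar, 44 mm in diameter, 55 mm high, about 90 g; it starts standing on the imager's stage, between the pins, not always in the middle. Origin: centre of its underside; z up its axis.
- cover: Stage cover: aluminium plate 110 (x) x 150 (y) x 8 mm, about 0.4 kg, lying flat on the bench to one side of the imager. Two through holes 11 mm in diameter at y = +60 and -60 mm (x = 0); it fits either way round. A black bridge handle stands on it (see point). Origin: centre of its underside; z up.
- cover_handle (a point): Centre of the handle's bar: bar 14 (x) x 76 (y) x 14 mm along the cover's y, 45 mm above the cover's underside; two 10 mm posts carry it at y = +32 and -32 mm, so its underside is 30 mm above the plate's top.
- tray: Shallow open aluminium tray, fixed, 180 (x) x 140 (y) mm and 20 mm high outside, 5 mm walls and floor, on the other side of the imager from the cover. Origin: centre of its underside.
- reagent: Bystander: amber bottle, 60 mm in diameter, 130 mm high. Origin: centre of its underside.
- tube_rack: Bystander: white block 60 (x) x 120 (y) x 40 mm with six holes. Origin: centre of its underside.
- slide_box: Bystander: flat grey and white slide box 41 (x) x 86 (y) x 34 mm. Origin: centre of its underside.
Mind the look-alikes: they are no part of the job. What is meant by the jar is not orange or yellow, and is the larger of those in its own colour.

How it is judged:
On the way, in this order (a step that is already met when the one before it is completed fails the run):
1. the jar stands released on the floor of the tray, upright and at rest (x of jar in the frame of tray between -0.066 and 0.066 m and y of jar in the frame of tray between -0.046 and 0.046 m and z of jar in the frame of tray between 0 and 0.009 m and angle between jar's own z axis and vertical below 0.1 rad and linear speed of jar below 0.03 m/s and contact force between the fingers and jar below 0.1 N), for 0.2 s.
2. the cover lies flush on the stage, over both pins (z of cover in the frame of stage_top between -0.0025 and 0.0025 m and horizontal distance between cover and stage_top below 0.004 m and angle between the z axis of cover and the z axis of imager, either way round below 0.03 rad and angle between the y axis of cover and the y axis of imager, either way round below 0.06 rad), for 0.2 s.
At the end, for the whole second after the job is handed in: Jar upright (0.1 rad), released, at rest on the tray floor, its foot inside the walls; cover over both pins, either way round, flush (underside within 2.5 mm of the stage, centre within 4 mm, level within 0.03 rad, turned within 0.06 rad), released, at rest (all of step 1 and all of step 2 and linear speed of cover below 0.02 m/s and contact force between the fingers and cover below 0.1 N); the robot touches nothing.
It fails at once if the jar is tipped over (more than 0.7 rad) (angle between jar's own z axis and vertical above 0.7 rad).
It fails at once if the jar is dropped (falls faster than 0.4 m/s out of the fingers) (contact force between the fingers and jar below 0.2 N and linear speed of jar above 0.4 m/s).
It fails at once if the cover is dropped (falls faster than 0.4 m/s out of the fingers) (contact force between the fingers and cover below 0.2 N and linear speed of cover above 0.4 m/s).
It fails at once if a bystander is moved by more than 20 mm (distance of any of reagent, tube_rack, slide_box from where it was at the start of the episode above 0.02 m).
It also fails if it takes over 64 s, if anything falls off the work surface, if the arm or the gripper's body presses on something with over 40 N, if the wrist force passes 120 N, or if a joint passes its speed limit or range.

ROBOT

A 6-joint arm with a two-finger parallel gripper is mounted at the origin on the work surface. World frame = base frame: x ahead of the robot, y to its left, z up, the work surface at z = 0. Lengths are in m, angles in rad, forces in N, time in s.
With the tool pointing down it reaches from about 0.425 to 0.95 m from the base axis. Payload 3.5 kg.
Tool frame: the origin (TCP) lies midway between the tips of the shut fingers; the grasp point (between the pads) lies 19 mm behind it; z points along the fingers, y is the direction in which the jaws open and shut (so a half turn about z gives the same grasp; the last joint's range is limited). The gripper opens to 85 mm and grips with 20 to 120 N. Pads are 22 mm wide; open, the fingers measure 114 mm over their backs; the gripper's body (76 mm by 85 mm) begins 54 mm behind the grasp point. The pads swing forward as they close: fully open they stand 13 mm farther back than shut.
Start: joints at [1.017, 0.286, 1.577, -0, 1.279, -0.15], TCP at [0.265, 0.621, 0.231] pointing down, gripper open.
Joint ranges: [-2.77, 2.77], [-0.9, 2.22], [0.21, 2.48], [-1.53, 4.67], [0.24, 2.81], [-2.84, 2.84]. Speed limits (rad/s): [2.79, 2.79, 3.14, 3.14, 3.14, 3.14].

INTERFACE

Orientations are given as a unit quaternion [x, y, z, w].
In Python, from plant import * gives the robot as it stands.
- The arm moves only by the shell command python3 -m jog 'ROWS' [FORCE]. ROWS is a JSON object of lists of equal length, an entry for each row: "travel": the shift along the world's x, y, z in mm, a list of three; "dr": the turn, a rotation vector about the world's x, y, z in degrees, a list of three; "jaw": the closure in counts, from 0 (fully open) to 255 (shut). In form: {"travel": [[x, y, z], ...], "dr": [[wx, wy, wz], ...], "jaw": [jaw, ...]}. A call has 1 to 5 rows; each row shifts and turns the commanded pose from where the row before left it; what a row does not reach is not made up. A row lasts 1/12 s, in which the tool goes at most 41.7 mm and 7.16 degrees, less where a joint would pass 70% of its speed; a pose out of reach is approached as far as the arm can. A call is refused whole if a number of a shift passes 41.7 or a number of a turn 7.16, either way. A call with a gripper value outside its range is refused whole. The fingers move at their own pace and stop on an object; FORCE is the grip in N (left out, the last holds). Time passes only in rows, so rows that do not move let the fingers close. It gives the time, the measured TCP pose, the force and the opening at its end, in the units of the state.
- get_state(): the state, without advancing time (a new reading comes with each control period).
- read_camera(name): name is "scene" or "top" or "wrist"; returns the picture (480x640x3 uint8, red, green, blue); there is no depth.
- camera_info(name): a dict with "K" (3x3 intrinsics, pixels), "R" (3x3) and "t" (3): a world point X has camera coordinates R X + t; the wrist camera has in their place "mount" (4x4, takes a point from camera to tool coordinates, whose origin is the TCP and whose axes are the flange's). Camera axes: x right, y down, z forward; pixel columns grow to the right and rows downward; lengths in m; the calibration is good to about 2 mm. The wrist camera is an equidistant fisheye: a pixel r from the principal point sees the ray r / f radians off the axis. A picture is of the moment at which its call begins: read the wrist's pose just before it. camera_info takes no time and is no camera call.
- sign_off(): hands the job in, once; it reports no verdict.
The state is a dict: "time": time; "qpos": joint angles; "dq": joint speeds; "joint_efforts": joint torques, N m; "eef_pos": TCP position; "tcp_rot": TCP orientation; "contact_force": force on the tool from outside, world axes, zero at the start; "wrist_torque": the same for the moment, N m; "opening": opening from 0.0 (shut) to 1.0 (fully open).
Only numpy, scipy, OpenCV 4.12 (cv2) and the standard library are available. Lean on these libraries where they do the work, as an engineer would, in place of code of your own. Each camera call takes 0.05 s, during which the arm holds its last target. There are 200 camera calls.

## Working session

There is one attempt and no reset: what is moved stays moved. The work goes in short steps, Python scripts to look and compute and a shell command to move; the robot and the scene stay as the last step left them, time stands still between calls to the robot, and variables do not carry over. Pictures are saved under pics/ and viewed, about 8 in all and at most 12, crops included, and the job is handed in when it is done.

```bash
ls; mkdir -p pics
python3 - <<'E'
from plant import *
import cv2,numpy as np
s=get_state();print(s['time'],s['eef_pos'],s['tcp_rot'],s['opening'])
for n in ('scene','top'):
    im=read_camera(n);cv2.imwrite(f'pics/{n}0.png',im[:,:,::-1])
    c=camera_info(n);print(n,np.array(c['K']).tolist(),np.round(c['R'],4).tolist(),c['t'])
c=camera_info('wrist');print(c)
E
```

```text
pics
0.0 [0.26480667 0.62016754 0.22992129] [ 2.00509259e-01  9.79691091e-01 -1.10977289e-03 -4.14470691e-04] 1.0009742967979685
scene [[585.1805718869069, 0.0, 320.4218261421742], [0.0, 585.1805718869069, 232.6997547458885], [0.0, 0.0, 1.0]] [[0.7721, 0.6355, 0.0011], [0.5188, -0.6293, -0.5786], [-0.367, 0.4472, -0.8156]] [-0.46324064 -0.23447894  1.36155284]
top [[605.5270957979084, 0.0, 319.0676791523589], [0.0, 605.5270957979084, 240.09382849794554], [0.0, 0.0, 1.0]] [[-0.014, -0.9999, 0.0], [-0.9796, 0.0137, -0.2006], [0.2006, -0.0028, -0.9797]] [0.02102702 0.59895391 1.27041077]
{'K': array([[371.64829954,   0.        , 318.73863441],
       [  0.        , 371.64829954, 235.18749505],
       [  0.        ,   0.        ,   1.        ]]), 'mount': array([[ 2.37011174e-04, -9.62191289e-01, -2.72374498e-01,
         6.79575506e-02],
       [ 9.99999428e-01,  5.12199794e-04, -9.39233091e-04,
        -4.99725935e-04],
       [ 1.04323206e-03, -2.72374120e-01,  9.62190860e-01,
        -1.42779396e-01],
       [ 0.00000000e+00,  0.00000000e+00,  0.00000000e+00,
         1.00000000e+00]])}
```

View pics/top0.png

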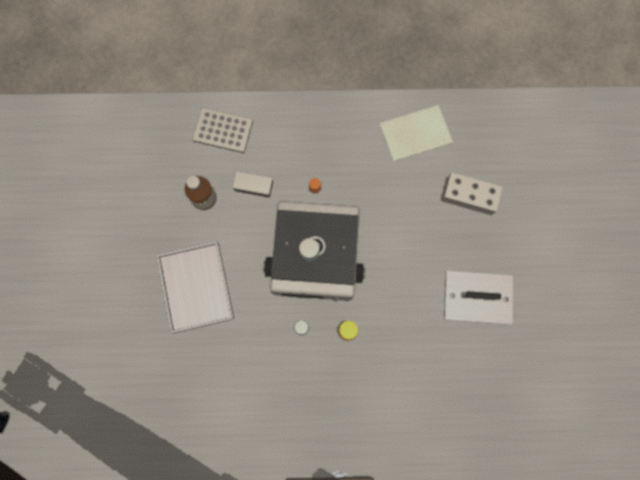

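View pics/scene0.png

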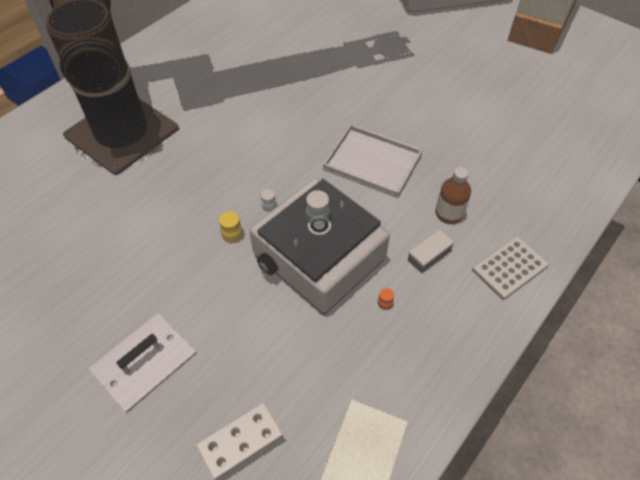

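Candidates for the jar in the top view are the white-lidded one on the stage (310,248), a small white one on the bench (301,327), an orange one (315,185) and a yellow one (348,330). The one on the stage is white, larger than the other white one, and on the stage, so it fits. I'll confirm it with an enlarged crop and measure at the same time.

```bash
cat > h.py <<'E'
from plant import *
import cv2,numpy as np
from scipy.spatial.transform import Rotation as Ro
def bp(n,uv,z):
    c=camera_info(n);K,R,t=map(np.array,(c['K'],c['R'],c['t']));o=-R.T@t
    d=np.c_[np.atleast_2d(uv),np.ones(len(np.atleast_2d(uv)))]@np.linalg.inv(K).T@R
    return o+d*((z-o[2])/d[:,2])[:,None]
def pj(n,X):
    c=camera_info(n);K,R,t=map(np.array,(c['K'],c['R'],c['t']));p=(np.atleast_2d(X)@R.T+t)@K.T
    return p[:,:2]/p[:,2:]
def wray(uv,s):
    c=camera_info('wrist');K=c['K'];M=c['mount'];uv=np.atleast_2d(uv).astype(float)
    d=(uv-K[:2,2])/K[0,0];th=np.linalg.norm(d,axis=1)[:,None]
    v=np.c_[d*np.sinc(th/np.pi),np.cos(th)]
    W=Ro.from_quat(s['tcp_rot']).as_matrix()
    return W@M[:3,3]+s['eef_pos'],v@M[:3,:3].T@W.T
def wbp(uv,z,s):
    o,v=wray(uv,s);return o+v*((z-o[2])/v[:,2])[:,None]
def wpj(X,s):
    c=camera_info('wrist');K=c['K'];M=c['mount'];W=Ro.from_quat(s['tcp_rot']).as_matrix()
    p=((np.atleast_2d(X)-s['eef_pos'])@W-M[:3,3])@M[:3,:3]
    th=np.arctan2(np.hypot(p[:,0],p[:,1]),p[:,2]);u=p[:,:2]/np.linalg.norm(p[:,:2],axis=1)[:,None]
    return u*th[:,None]*K[0,0]+K[:2,2]
E
python3 - <<'E'
from h import *
im=cv2.imread('pics/top0.png')
a=cv2.resize(im[195:345,260:370],None,fx=3.6,fy=3.6,interpolation=cv2.INTER_CUBIC)
b=cv2.resize(im[255:345,435:525],None,fx=4.4,fy=4.4,interpolation=cv2.INTER_CUBIC)
o=np.zeros((545,800,3),np.uint8);o[:a.shape[0],:396]=a[:545,:396];o[:396,400:796]=b
cv2.imwrite('pics/crop1.png',o)
g=cv2.cvtColor(im,cv2.COLOR_BGR2GRAY)
def rect(mask,x0,y0,x1,y1,z,name):
    m=np.zeros_like(g);m[y0:y1,x0:x1]=mask[y0:y1,x0:x1]
    cs,_=cv2.findContours(m,0,2);c=max(cs,key=cv2.contourArea)
    r=cv2.minAreaRect(c);w=bp('top',cv2.boxPoints(r),z)[:,:2];
    r2=cv2.minAreaRect(bp('top',c[:,0].astype(float),z)[:,:2].astype(np.float32)*1000)
    print(name,r,r2,)
rect(((g<80)*255).astype(np.uint8),277,205,359,290,.11,'stage')
print(g[240,435:525:3],g[297,435:525:3])
for th in (165,175,185,195):
    rect(((g>th)*255).astype(np.uint8),435,262,525,335,.008,'cover%d'%th)
    rect(((g>th)*255).astype(np.uint8),150,235,240,340,.02,'tray%d'%th)
E
```

```text
stage ((317.6706848144531, 247.09828186035156), (84.6184310913086, 68.11754608154297), 3.3664605617523193) ((574.9790649414062, 16.822097778320312), (178.83563232421875, 146.33502197265625), 85.73052215576172)
[147 148 149 150 149 148 150 147 150 150 151 147 148 150 151 145 148 147
 149 150 149 148 153 150 146 152 152 152 156 154] [151 152 154 134 186 172 146 186 186 126  99  95  89  67  66  61  55  55
  55  52  53  57 138 157 141 184 159 150 151 149]
cover165 ((479.4730529785156, 296.8959045410156), (68.31865692138672, 49.15859603881836), 3.900493860244751) ((475.41827392578125, -344.4672546386719), (148.44979858398438, 110.9330825805664), 85.30950927734375)
tray165 ((195.5091552734375, 287.61578369140625), (74.870849609375, 58.36410903930664), 78.36637115478516) ((504.2569580078125, 289.24005126953125), (167.35678100585938, 128.07064819335938), 12.477091789245605)
cover175 ((479.0175476074219, 296.7198791503906), (66.99427795410156, 47.84415054321289), 3.5763344764709473) ((475.72503662109375, -343.50946044921875), (145.51287841796875, 107.95767211914062), 85.55984497070312)
tray175 ((195.173095703125, 287.3653869628906), (73.3474349975586, 56.67756271362305), 78.69007110595703) ((504.8602294921875, 290.1919860839844), (164.1576690673828, 124.72713470458984), 12.229652404785156)
cover185 ((478.5, 296.0), (48.0, 63.0), 90.0) ((475.2471008300781, -343.41986083984375), (141.90518188476562, 105.39208984375), 84.97171783447266)
tray185 ((195.32774353027344, 288.6880187988281), (67.23136901855469, 54.24753189086914), 78.02386474609375) ((501.6985778808594, 289.9933776855469), (152.93389892578125, 119.72551727294922), 12.8580322265625)Traceback (most recent call last):
  File "<stdin>", line 17, in <module>
  File "<stdin>", line 10, in rect
ValueError: max() iterable argument is empty
```

View pics/crop1.png

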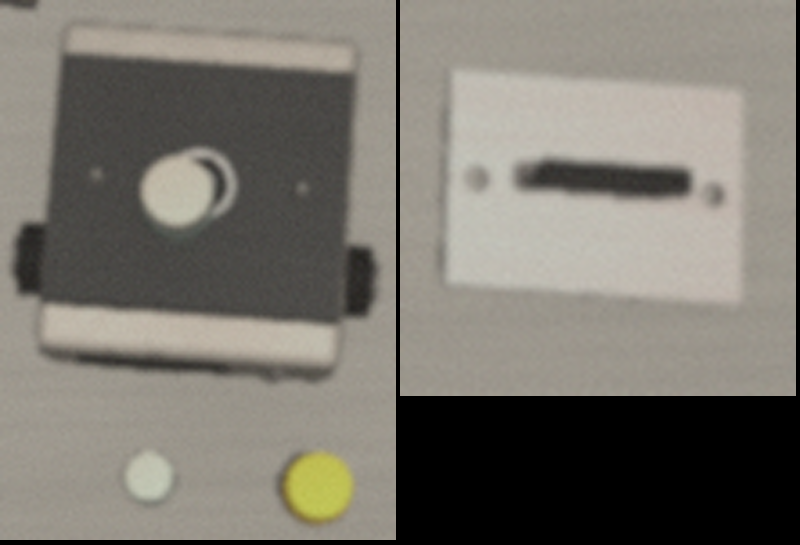

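Confirmed: the white-lidded jar on the stage, with lid at about (309,248), is clearly larger than the white one at (301,327). In the crops, the pin tips are at about (286.7,243.3) and (343.9,247.2), and the cover holes at about (452.5,295.7) and (505.9,299.3).

```bash
python3 - <<'E'
from h import *
p=bp('top',[[286.7,243.3],[343.9,247.2]],.125);print('pins',p[:,:2],np.linalg.norm(p[0]-p[1]),p.mean(0))
d=p[0]-p[1];print('yaw',np.degrees(np.arctan2(-d[0],d[1])))
print('jar',bp('top',[309.2,248.1],.165))
h=bp('top',[[452.5,295.7],[505.9,299.3]],.008);print('holes',h[:,:2],np.linalg.norm(h[0]-h[1]),h.mean(0));d=h[0]-h[1];print(np.degrees(np.arctan2(-d[0],d[1])))
E
python3 -m jog '{"travel":[[15,-30,5],[15,-30,5],[16,-30,5],[16,-30,5],[16,-30,5]],"dr":[[0,0,-7],[0,0,-7],[0,0,-7],[0,0,-7],[0,0,-7]],"jaw":[0,0,0,0,0]}' 40
python3 -m jog '{"travel":[[15,-30,5],[15,-30,5],[16,-30,0],[16,-30,0],[16,-30,0]],"dr":[[0,0,-7],[0,0,-7],[0,0,-7],[0,0,-7],[0,0,-7]],"jaw":[0,0,0,0,0]}'
python3 -m jog '{"travel":[[16,-30,0],[16,-30,0],[16,-30,0],[16,-30,0],[16,-30,0]],"dr":[[0,0,-1.4],[0,0,0],[0,0,0],[0,0,0],[0,0,0]],"jaw":[0,0,0,0,0]}'
```

```text
pins [[ 0.58013682  0.08048905]
 [ 0.57017733 -0.03872527]] 0.11962961884756991 [0.57515707 0.02088189 0.125     ]
yaw -4.7755540615307295
jar [[0.56162972 0.03307646 0.165     ]]
holes [[ 0.47838083 -0.28523501]
 [ 0.46862392 -0.40448688]] 0.11965035246037786 [ 0.47350237 -0.34486094  0.008     ]
-4.677388353789128
time: 0.52
eef_pos: [0.3433, 0.4691, 0.2558]
tcp_rot: [0.488, 0.873, -0.001, -0.0]
contact_force: [0.5, 0.1, 0.3]
opening: 1.001
time: 0.93
eef_pos: [0.4214, 0.3191, 0.266]
tcp_rot: [0.728, 0.685, -0.0, -0.0]
contact_force: [0.3, 0.4, -0.1]
opening: 0.998
time: 1.35
eef_pos: [0.5014, 0.1691, 0.2659]
tcp_rot: [0.735, 0.679, -0.0, -0.0]
contact_force: [0.7, -0.5, 1.2]
opening: 0.998
```

```bash
python3 -m jog '{"travel":[[16,-34,0],[15,-34,0],[15,-34,0],[15,-34,0],[0,0,0]],"dr":[[0,0,0],[0,0,0],[0,0,0],[0,0,0],[0,0,0]],"jaw":[0,0,0,0,0]}'
python3 -m jog '{"travel":[[0,0,0],[0,0,0],[0,0,0]],"dr":[[0,0,0],[0,0,0],[0,0,0]],"jaw":[0,0,0]}'
python3 - <<'E'
from h import *
s=get_state();im=read_camera('wrist')[:,:,::-1].copy();cv2.imwrite('pics/w1raw.png',im)
import json;json.dump({k:np.array(s[k]).tolist() for k in('eef_pos','tcp_rot')},open('w1.json','w'));print(s['eef_pos'],s['tcp_rot'])
print(wpj([[.5801,.0805,.125],[.5702,-.0387,.125],[.5616,.0331,.165]],s))
cv2.imwrite('pics/w1.png',cv2.resize(im,(800,600)))
E
```

```text
time: 1.77
eef_pos: [0.5638, 0.0293, 0.2657]
tcp_rot: [0.737, 0.676, -0.001, 0.001]
contact_force: [-0.5, 1.5, -0.8]
opening: 1.0
time: 2.02
eef_pos: [0.5616, 0.0358, 0.266]
tcp_rot: [0.734, 0.679, -0.0, -0.0]
contact_force: [-0.4, -0.5, 0.2]
opening: 0.995
[0.56157481 0.03584565 0.26600329] [ 7.34100206e-01  6.79041000e-01 -1.61406237e-04 -4.26439152e-04]
[[337.55114301 161.53021432]
 [334.87650699 304.64875471]
 [318.05103387 237.61237835]]
```

View pics/w1.png

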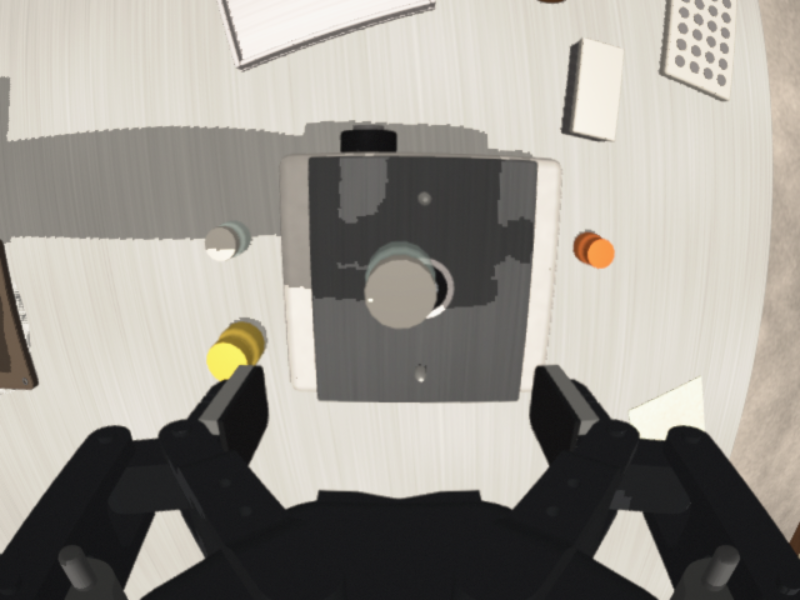

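The jar lid is at (320,234) in raw wrist pixels and the pins at (340,158) and (336,299). That agrees with the top camera to about 2 to 3 mm. The tool is over the jar and the jaws straddle it, so I'll descend and grip.

```bash
python3 -m jog '{"travel":[[0.5,-1,-30],[0.5,0,-30],[0,0,-30],[0,0,-25],[0,0,-20]],"dr":[[0,0,0],[0,0,0],[0,0,0],[0,0,0],[0,0,0]],"jaw":[0,0,0,0,0]}' 30
for i in 1; do python3 -m jog '{"travel":[[0,0,-10],[0,0,0],[0,0,0],[0,0,0],[0,0,0]],"dr":[[0,0,0],[0,0,0],[0,0,0],[0,0,0],[0,0,0]],"jaw":[0,60,120,180,255]}'; done
python3 -m jog '{"travel":[[0,0,0],[0,0,0],[0,0,0],[0,0,0],[0,0,0]],"dr":[[0,0,0],[0,0,0],[0,0,0],[0,0,0],[0,0,0]],"jaw":[255,255,255,255,255]}'
python3 -m jog '{"travel":[[0,0,0],[0,0,0],[0,0,0],[0,0,0],[0,0,0]],"dr":[[0,0,0],[0,0,0],[0,0,0],[0,0,0],[0,0,0]],"jaw":[255,255,255,255,255]}'
```

```text
time: 2.48
eef_pos: [0.5616, 0.0354, 0.1289]
tcp_rot: [0.734, 0.679, -0.001, -0.001]
contact_force: [-0.5, -0.8, -0.7]
opening: 0.999
time: 2.9
eef_pos: [0.5647, 0.0338, 0.1239]
tcp_rot: [0.734, 0.679, 0.001, 0.002]
contact_force: [0.6, -0.2, 0.0]
opening: 0.499
time: 3.32
eef_pos: [0.5648, 0.0337, 0.1238]
tcp_rot: [0.735, 0.679, 0.002, 0.001]
contact_force: [0.3, 2.4, 6.7]
opening: 0.493
time: 3.73
eef_pos: [0.5647, 0.0337, 0.1238]
tcp_rot: [0.735, 0.679, 0.002, 0.001]
contact_force: [-1.3, 1.1, 6.1]
opening: 0.493
```

```bash
python3 -m jog '{"travel":[[0,0,5],[0,0,15],[0,0,25],[0,0,25],[0,0,20]],"dr":[[0,0,0],[0,0,0],[0,0,0],[0,0,0],[0,0,0]],"jaw":[255,255,255,255,255]}'
python3 -m jog '{"travel":[[-2,10,0],[-6,20,0],[-7,30,0],[-8,36,0],[-9,36,0]],"dr":[[0,0,0],[0,0,2],[0,0,2],[0,0,2],[0,0,3]],"jaw":[255,255,255,255,255]}'
python3 -m jog '{"travel":[[-9,36,0],[-8,36,0],[-7,30,0],[-4,15,0],[-1,7,0]],"dr":[[0,0,3],[0,0,3],[0,0,2],[0,0,0],[0,0,0]],"jaw":[255,255,255,255,255]}'
python3 -m jog '{"travel":[[0,0,0],[0,0,0],[0,0,0]],"dr":[[0,0,0],[0,0,0],[0,0,0]],"jaw":[255,255,255]}'
python3 - <<'E'
from h import *
im=read_camera('top')[:,:,::-1];s=read_camera('scene')[:,:,::-1]
a=im[160:360,130:380];b=s[90:250,300:500]
o=np.zeros((600,800,3),np.uint8);a=cv2.resize(a,(400,320));b=cv2.resize(b,(400,320));o=np.hstack([a,b])
cv2.imwrite('pics/c2.png',o)
E
```

```text
time: 4.15
eef_pos: [0.5632, 0.0335, 0.2129]
tcp_rot: [0.735, 0.679, 0.0, 0.0]
contact_force: [-0.2, 0.3, -1.1]
opening: 0.495
time: 4.57
eef_pos: [0.5298, 0.1669, 0.2097]
tcp_rot: [0.679, 0.734, -0.001, -0.001]
contact_force: [-0.2, 0.1, -0.3]
opening: 0.495
time: 4.98
eef_pos: [0.4999, 0.2921, 0.2095]
tcp_rot: [0.625, 0.781, -0.001, -0.001]
contact_force: [0.3, -0.1, -0.9]
opening: 0.497
time: 5.23
eef_pos: [0.5023, 0.2887, 0.2107]
tcp_rot: [0.627, 0.779, -0.001, -0.0]
contact_force: [0.3, -0.2, -1.5]
opening: 0.493
```

View pics/c2.png

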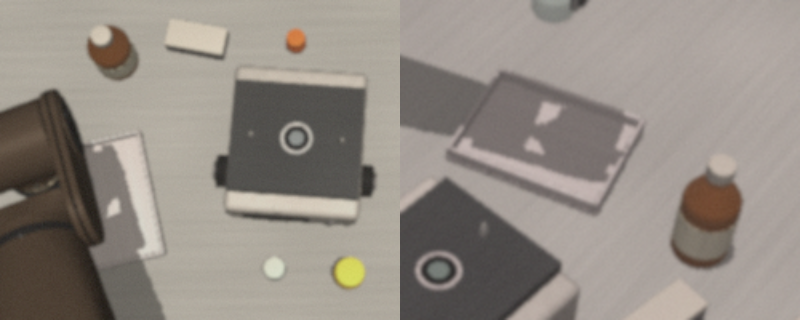

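The jar is held above the tray, visible at the top edge of the scene crop, and the stage is clear. Next I'll lower it slowly to contact.

```bash
python3 -m jog '{"travel":[[0,0,-15],[0,0,-30],[0,0,-30],[0,0,-30],[0,0,-30]],"dr":[[0,0,0],[0,0,0],[0,0,0],[0,0,0],[0,0,0]],"jaw":[255,255,255,255,255]}'
python3 -m jog '{"travel":[[0,0,-20],[0,0,-13],[0,0,-10],[0,0,-4],[0,0,0]],"dr":[[0,0,0],[0,0,0],[0,0,0],[0,0,0],[0,0,0]],"jaw":[255,255,255,255,255]}'
python3 -m jog '{"travel":[[0,0,-2],[0,0,-2],[0,0,-2],[0,0,-1],[0,0,0]],"dr":[[0,0,0],[0,0,0],[0,0,0],[0,0,0],[0,0,0]],"jaw":[255,255,255,255,255]}'
```

```text
time: 5.75
eef_pos: [0.5028, 0.2887, 0.0754]
tcp_rot: [0.627, 0.779, 0.0, 0.0]
contact_force: [-0.5, 0.4, -0.1]
opening: 0.496
time: 6.17
eef_pos: [0.5024, 0.2894, 0.0292]
tcp_rot: [0.626, 0.78, -0.0, -0.0]
contact_force: [0.2, -0.3, -2.2]
opening: 0.491
time: 6.58
eef_pos: [0.5022, 0.2898, 0.0225]
tcp_rot: [0.626, 0.78, 0.0, 0.0]
contact_force: [-0.4, 0.0, -1.1]
opening: 0.491
```

```bash
python3 -m jog '{"travel":[[0,0,-1],[0,0,-1],[0,0,-1],[0,0,0],[0,0,0]],"dr":[[0,0,0],[0,0,0],[0,0,0],[0,0,0],[0,0,0]],"jaw":[255,255,255,255,255]}'
python3 -m jog '{"travel":[[0,0,-1],[0,0,-0.5],[0,0,0],[0,0,0],[0,0,0]],"dr":[[0,0,0],[0,0,0],[0,0,0],[0,0,0],[0,0,0]],"jaw":[255,255,255,255,255]}'
```

```text
time: 7.0
eef_pos: [0.5021, 0.2897, 0.0192]
tcp_rot: [0.626, 0.78, -0.0, -0.0]
contact_force: [-0.3, 0.0, -0.7]
opening: 0.495
time: 7.42
eef_pos: [0.5023, 0.2898, 0.0188]
tcp_rot: [0.626, 0.78, -0.0, -0.0]
contact_force: [-2.6, -1.4, 5.3]
opening: 0.493
```

```bash
python3 -m jog '{"travel":[[0,0,0],[0,0,0],[0,0,0],[0,0,0],[0,0,0]],"dr":[[0,0,0],[0,0,0],[0,0,0],[0,0,0],[0,0,0]],"jaw":[115,100,80,50,0]}'
python3 -m jog '{"travel":[[0,0,0],[0,0,0],[0,0,0],[0,0,0],[0,0,5]],"dr":[[0,0,0],[0,0,0],[0,0,0],[0,0,0],[0,0,0]],"jaw":[0,0,0,0,0]}'
python3 -m jog '{"travel":[[0,0,20],[0,0,40],[0,0,40],[0,0,40],[0,0,40]],"dr":[[0,0,0],[0,0,0],[0,0,0],[0,0,0],[0,0,0]],"jaw":[0,0,0,0,0]}'
python3 -m jog '{"travel":[[0,-20,25],[0,-35,0],[0,-35,0],[0,-35,0],[0,-35,0]],"dr":[[0,0,0],[0,0,-2],[0,0,-3],[0,0,-3],[0,0,-3]],"jaw":[0,0,0,0,0]}'
python3 -m jog '{"travel":[[0,-35,0],[0,-35,0],[0,-35,0],[0,-35,0],[0,-35,0]],"dr":[[0,0,-3],[0,0,-2],[0,0,-1],[0,0,0],[0,0,0]],"jaw":[0,0,0,0,0]}'
python3 -m jog '{"travel":[[0,-35,0],[0,-35,0],[0,-35,0],[-5,-35,0],[-5,-35,0]],"dr":[[0,0,0],[0,0,0],[0,0,0],[0,0,0],[0,0,0]],"jaw":[0,0,0,0,0]}'
python3 -m jog '{"travel":[[-5,-35,0],[-5,-35,0],[-5,-30,0],[-3,-15,0],[0,0,0]],"dr":[[0,0,0],[0,0,0],[0,0,0],[0,0,0],[0,0,0]],"jaw":[0,0,0,0,0]}'
python3 -m jog '{"travel":[[0,0,0],[0,0,0],[0,0,0]],"dr":[[0,0,0],[0,0,0],[0,0,0]],"jaw":[0,0,0]}'
python3 - <<'E'
from h import *
s=get_state();im=read_camera('wrist')[:,:,::-1].copy();cv2.imwrite('pics/w2raw.png',im)
import json;json.dump({k:np.array(s[k]).tolist() for k in('eef_pos','tcp_rot')},open('w2.json','w'));print(s['time'],s['eef_pos'],s['tcp_rot'],2*np.degrees(np.arctan2(s['tcp_rot'][1],s['tcp_rot'][0]))-90)
print(wpj([[.4784,-.2852,.008],[.4686,-.4045,.008],[.4735,-.3449,.052]],s))
t=read_camera('top')[:,:,::-1]
a=cv2.resize(im[60:440,130:510],(600,600),interpolation=cv2.INTER_CUBIC);b=cv2.resize(t[235:340,150:240],(200,233),interpolation=cv2.INTER_CUBIC)
o=np.zeros((600,800,3),np.uint8);o[:,:600]=a;o[:233,600:]=b
cv2.imwrite('pics/w2.png',o)
E
```

```text
time: 7.83
eef_pos: [0.5021, 0.2897, 0.0176]
tcp_rot: [0.626, 0.78, -0.0, -0.0]
contact_force: [0.1, 0.1, -0.2]
opening: 0.921
time: 8.25
eef_pos: [0.5013, 0.2894, 0.0219]
tcp_rot: [0.626, 0.78, -0.001, -0.001]
contact_force: [0.4, -0.3, 0.7]
opening: 1.002
time: 8.67
eef_pos: [0.5018, 0.2896, 0.2051]
tcp_rot: [0.626, 0.78, 0.0, 0.0]
contact_force: [-0.1, 0.2, 0.4]
opening: 1.002
time: 9.08
eef_pos: [0.5019, 0.1284, 0.2286]
tcp_rot: [0.699, 0.715, 0.0, 0.0]
contact_force: [0.6, -0.7, -1.0]
opening: 0.999
time: 9.5
eef_pos: [0.5018, -0.0469, 0.2284]
tcp_rot: [0.735, 0.679, 0.0, 0.0]
contact_force: [0.5, -0.4, 0.5]
opening: 0.998
time: 9.92
eef_pos: [0.4918, -0.222, 0.2283]
tcp_rot: [0.735, 0.679, 0.0, 0.0]
contact_force: [0.9, 0.1, 0.6]
opening: 1.002
time: 10.33
eef_pos: [0.4733, -0.3381, 0.228]
tcp_rot: [0.736, 0.677, -0.0, 0.0]
contact_force: [-0.2, 1.2, 0.4]
opening: 0.999
time: 10.58
eef_pos: [0.4745, -0.3338, 0.2279]
tcp_rot: [0.734, 0.679, 0.0, -0.0]
contact_force: [-0.5, 0.6, 0.1]
opening: 0.999
10.5833 [ 0.47452929 -0.33376687  0.22786086] [ 7.33966038e-01  6.79186115e-01  1.84798306e-04 -2.04883497e-04] -4.439844206641055
[[318.03188044 152.41854026]
 [317.54208266 268.67568691]
 [317.65176999 223.19298087]]
```

View pics/w2.png

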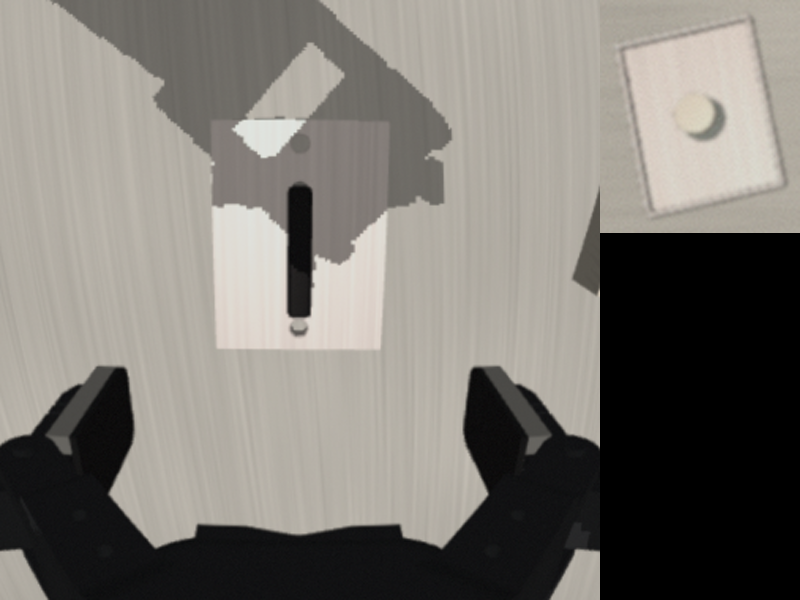

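The jar stands upright near the tray's centre, at (698,116) in the inset. In raw wrist pixels the cover holes are at about (320.0,151.2) and (319.4,266.5). I'll enlarge the pins and holes to get a precise relative offset.

Run:
```python
from h import *
a=cv2.imread('pics/w1raw.png');b=cv2.imread('pics/w2raw.png')
c=lambda im,u,v:cv2.resize(im[v-12:v+12,u-12:u+12],(288,288),interpolation=cv2.INTER_NEAREST)
o=np.vstack([np.hstack([c(a,339,158),c(a,336,300)]),np.hstack([c(b,320,151),c(b,319,266)])])
o=np.clip(o*1.4,0,255).astype(np.uint8);cv2.imwrite('pics/z.png',o)
```

```text
(no output)
```

View pics/z.png

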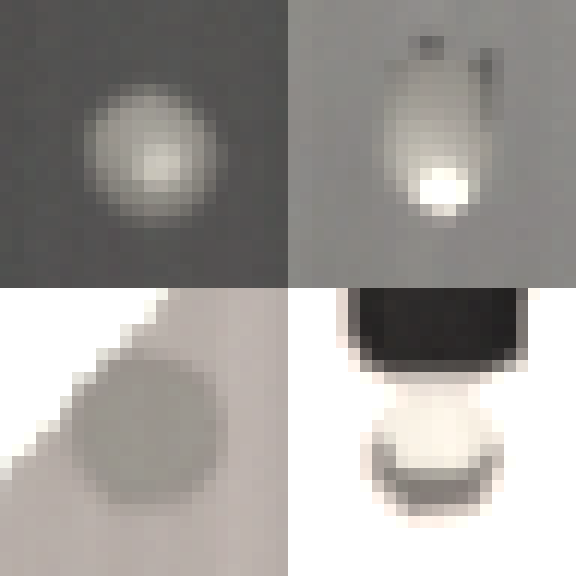

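Run:
```python
from h import *
import json
s1,s2=json.load(open('w1.json')),json.load(open('w2.json'))
for n,uv,z,s in(('pins',[[339.67,159.17],[336.33,303.17]],.125,s1),('holes',[[319.67,150.08],[318.6,267.1]],.008,s2)):
    p=wbp(uv,z,s);d=p[0]-p[1];print(n,p[:,:2],np.linalg.norm(d),p.mean(0)[:2],np.degrees(np.arctan2(-d[0],d[1])))
```

```text
pins [[ 0.58183915  0.082196  ]
 [ 0.57151542 -0.03739607]] 0.12003683862353129 [0.57667728 0.02239997] -4.9338002845510855
holes [[ 0.48015883 -0.28304138]
 [ 0.46983704 -0.40282954]] 0.12023203687670483 [ 0.47499793 -0.34293546] -4.9248443209161685
```

The wrist camera gives a pin spacing of 120.0 mm, a hole spacing of 120.2 mm and both yaws at -4.9°. The move from cover to stage is (101.7, 365.4) mm, and both cameras agree to 0.4 mm. Next I'll grasp the handle.

```bash
python3 -m jog '{"travel":[[0,-5,-20],[0,-5,-35],[0,0,-35],[0,0,-35],[0,0,-35]],"dr":[[0,0,-0.4],[0,0,0],[0,0,0],[0,0,0],[0,0,0]],"jaw":[0,0,0,0,0]}' 80
python3 -m jog '{"travel":[[0,0,-25],[0,0,-12],[0,0,-6],[0,0,0],[0,0,0]],"dr":[[0,0,0],[0,0,0],[0,0,0],[0,0,0],[0,0,0]],"jaw":[0,0,0,0,0]}'
python3 -m jog '{"travel":[[0,0,0],[0,0,0],[0,0,0],[0,0,0],[0,0,0]],"dr":[[0,0,0],[0,0,0],[0,0,0],[0,0,0],[0,0,0]],"jaw":[60,110,140,170,200]}'
python3 -m jog '{"travel":[[0,0,0],[0,0,0],[0,0,0],[0,0,0],[0,0,0]],"dr":[[0,0,0],[0,0,0],[0,0,0],[0,0,0],[0,0,0]],"jaw":[215,230,255,255,255]}'
python3 -m jog '{"travel":[[0,0,0],[0,0,0],[0,0,0],[0,0,0],[0,0,0]],"dr":[[0,0,0],[0,0,0],[0,0,0],[0,0,0],[0,0,0]],"jaw":[255,255,255,255,255]}'
```

```text
time: 11.1
eef_pos: [0.4746, -0.3445, 0.0668]
tcp_rot: [0.736, 0.676, 0.0, 0.001]
contact_force: [0.5, -0.9, 0.6]
opening: 1.002
time: 11.52
eef_pos: [0.4753, -0.346, 0.0264]
tcp_rot: [0.737, 0.676, 0.0, 0.001]
contact_force: [0.2, 0.9, -0.4]
opening: 1.005
time: 11.93
eef_pos: [0.4744, -0.3455, 0.0254]
tcp_rot: [0.737, 0.676, 0.0, 0.0]
contact_force: [0.3, -0.4, 0.5]
opening: 0.304
time: 12.35
eef_pos: [0.4742, -0.3454, 0.0253]
tcp_rot: [0.737, 0.676, -0.0, -0.0]
contact_force: [-2.6, 0.5, 5.7]
opening: 0.152
time: 12.77
eef_pos: [0.4742, -0.3454, 0.0253]
tcp_rot: [0.737, 0.676, -0.0, -0.0]
contact_force: [-3.1, 1.2, 4.9]
opening: 0.146
```

```bash
python3 -m jog '{"travel":[[0,0,3],[0,0,8],[0,0,20],[0,0,25],[0,0,25]],"dr":[[0,0,0],[0,0,0],[0,0,0],[0,0,0],[0,0,0]],"jaw":[255,255,255,255,255]}'
python3 -m jog '{"travel":[[0,0,30],[0,0,30],[0,0,25],[0,0,15],[0,0,5]],"dr":[[0,0,0],[0,0,0],[0,0,0],[0,0,0],[0,0,0]],"jaw":[255,255,255,255,255]}'
python3 -m jog '{"travel":[[0,0,0],[0,0,0],[0,0,0],[0,0,0]],"dr":[[0,0,0],[0,0,0],[0,0,0],[0,0,0]],"jaw":[255,255,255,255]}'
python3 - <<'E'
from h import *
import json
s=get_state();im=read_camera('wrist')[:,:,::-1].copy();cv2.imwrite('pics/w3raw.png',im)
json.dump({k:np.array(s[k]).tolist() for k in('eef_pos','tcp_rot')},open('w3.json','w'));print(s['time'],s['eef_pos'],s['tcp_rot'])
cv2.imwrite('pics/w3.png',cv2.resize(im[40:440,120:520],(600,600),interpolation=cv2.INTER_CUBIC))
z=s['eef_pos'][2]-.0253+.008;R=Ro.from_euler('z',-4.9,degrees=True).as_matrix();c=np.array([s['eef_pos'][0]+.0007,s['eef_pos'][1]+.0025,z])
print(wpj(c+np.array([[0,.06,0],[0,-.06,0],[.055,.075,0],[-.055,.075,0],[.055,-.075,0],[-.055,-.075,0]])@R.T,s))
E
```

```text
time: 13.18
eef_pos: [0.4731, -0.344, 0.1048]
tcp_rot: [0.737, 0.676, 0.0, -0.002]
contact_force: [0.9, -0.1, -4.0]
opening: 0.15
time: 13.6
eef_pos: [0.4752, -0.3461, 0.2141]
tcp_rot: [0.737, 0.676, 0.0, 0.003]
contact_force: [0.6, 0.2, -3.7]
opening: 0.146
time: 13.93
eef_pos: [0.4733, -0.3444, 0.2083]
tcp_rot: [0.737, 0.676, -0.0, -0.002]
contact_force: [0.1, 0.1, -4.7]
opening: 0.15
13.9333 [ 0.47333018 -0.34441645  0.20830072] [ 7.36922315e-01  6.75974056e-01 -3.68990949e-05 -2.13922972e-03]
[[318.08142893 145.49618443]
 [318.31560998 379.91049749]
 [443.14858464 115.24828885]
 [193.36381497 115.47902739]
 [415.49620595 397.10318325]
 [221.38029395 396.74198262]]
```

View pics/w3.png

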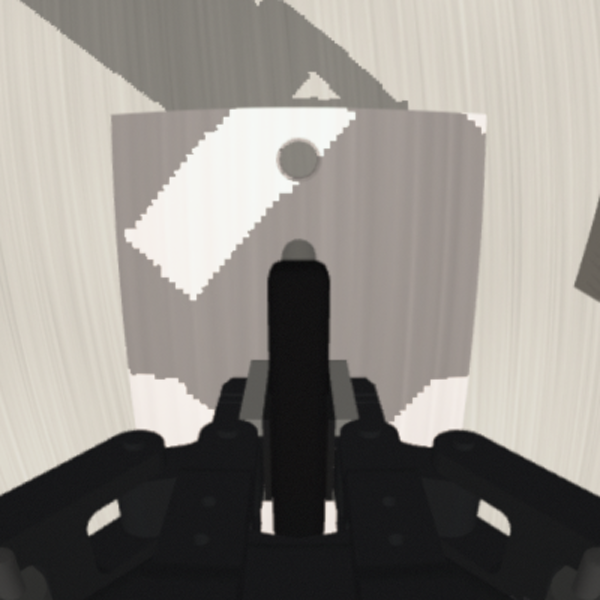

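The cover is held square: hole at crop (298,160), corners (112,115) and (486,115), within about 1 px of the prediction. The target TCP over the pins is (0.5757, 0.0202), and the top camera gives (0.5759, 0.0204). I'll carry it over.

```bash
python3 -m jog '{"travel":[[2,8,0],[4.5,16,0],[6.5,24,0],[7.5,27,0],[7.5,27,0]],"dr":[[0,0,0],[0,0,0],[0,0,0],[0,0,0],[0,0,0]],"jaw":[255,255,255,255,255]}'
python3 -m jog '{"travel":[[7.5,27,0],[7.5,27,0],[7.5,27,0],[7.5,27,0],[7.5,27,0]],"dr":[[0,0,0],[0,0,0],[0,0,0],[0,0,0],[0,0,0]],"jaw":[255,255,255,255,255]}'
python3 -m jog '{"travel":[[7.5,27,0],[7.5,27,0],[6.5,24,0],[4.5,16,0],[3,10,0]],"dr":[[0,0,0],[0,0,0],[0,0,0],[0,0,0],[0,0,0]],"jaw":[255,255,255,255,255]}'
python3 -m jog '{"travel":[[3,10,0],[2,8,0],[1.5,5,0],[0.5,1.5,0],[0,0,0]],"dr":[[0,0,0],[0,0,0],[0,0,0],[0,0,0],[0,0,0]],"jaw":[255,255,255,255,255]}'
python3 -m jog '{"travel":[[0,0,-8],[0,0,-10],[0,0,-10],[0,0,-7],[0,0,0]],"dr":[[0,0,0],[0,0,0],[0,0,0],[0,0,0],[0,0,0]],"jaw":[255,255,255,255,255]}'
for i in 1 2 3; do python3 -m jog '{"travel":[[0,0,0],[0,0,0],[0,0,0],[0,0,0],[0,0,0]],"dr":[[0,0,0],[0,0,0],[0,0,0],[0,0,0],[0,0,0]],"jaw":[255,255,255,255,255]}'; done
python3 -c "
from h import *
s=get_state();print(s['eef_pos'],s['tcp_rot'],2*np.degrees(np.arctan2(s['tcp_rot'][1],s['tcp_rot'][0]))-90)"
```

```text
time: 14.4
eef_pos: [0.5022, -0.2418, 0.2103]
tcp_rot: [0.737, 0.676, 0.0, -0.001]
contact_force: [0.3, -0.1, -4.2]
opening: 0.15
time: 14.82
eef_pos: [0.5396, -0.1062, 0.2104]
tcp_rot: [0.737, 0.676, 0.0, -0.0]
contact_force: [0.5, 0.1, -4.4]
opening: 0.146
time: 15.23
eef_pos: [0.5685, -0.0017, 0.2103]
tcp_rot: [0.736, 0.677, 0.0, -0.001]
contact_force: [0.1, -0.3, -4.2]
opening: 0.147
time: 15.65
eef_pos: [0.5757, 0.02, 0.2108]
tcp_rot: [0.737, 0.676, -0.0, 0.0]
contact_force: [-0.4, 0.2, -4.8]
opening: 0.147
time: 16.07
eef_pos: [0.5737, 0.0202, 0.1723]
tcp_rot: [0.737, 0.676, -0.002, -0.002]
contact_force: [-0.6, 0.2, -4.5]
opening: 0.15
time: 16.48
eef_pos: [0.576, 0.0202, 0.1765]
tcp_rot: [0.737, 0.676, 0.0, 0.0]
contact_force: [0.6, 0.0, -4.9]
opening: 0.149
time: 16.9
eef_pos: [0.5757, 0.0202, 0.1759]
tcp_rot: [0.737, 0.676, 0.0, 0.0]
contact_force: [0.8, 0.3, -4.0]
opening: 0.148
time: 17.32
eef_pos: [0.5757, 0.0202, 0.1758]
tcp_rot: [0.737, 0.676, -0.0, -0.0]
contact_force: [-0.4, 0.1, -4.8]
opening: 0.148
[0.57569406 0.0202179  0.17581564] [ 7.36876525e-01  6.76027356e-01 -8.48491792e-06 -5.46151442e-06] -4.932037575616974
```

```bash
python3 -m jog '{"travel":[[0,0,-5],[0,0,-8],[0,0,-7],[0,0,-2],[0,0,0]],"dr":[[0,0,0],[0,0,0],[0,0,0],[0,0,0],[0,0,0]],"jaw":[255,255,255,255,255]}'
python3 -m jog '{"travel":[[0,0,-1],[0,0,-2],[0,0,-2],[0,0,-1],[0,0,0]],"dr":[[0,0,0],[0,0,0],[0,0,0],[0,0,0],[0,0,0]],"jaw":[255,255,255,255,255]}'
python3 -m jog '{"travel":[[0,0,-1],[0,0,-1],[0,0,-1],[0,0,0],[0,0,0]],"dr":[[0,0,0],[0,0,0],[0,0,0],[0,0,0],[0,0,0]],"jaw":[255,255,255,255,255]}'
```

```text
time: 17.73
eef_pos: [0.5746, 0.0204, 0.1519]
tcp_rot: [0.737, 0.676, -0.001, -0.001]
contact_force: [-1.3, 0.6, -3.6]
opening: 0.15
time: 18.15
eef_pos: [0.5755, 0.0202, 0.1476]
tcp_rot: [0.737, 0.676, -0.0, -0.0]
contact_force: [-0.4, -0.2, -5.1]
opening: 0.145
time: 18.57
eef_pos: [0.5756, 0.0202, 0.1447]
tcp_rot: [0.737, 0.676, -0.0, -0.0]
contact_force: [0.2, -0.1, -4.3]
opening: 0.149
```

Already past the pin tips by about 5.5 mm with no contact force. Continuing down.

```bash
python3 -m jog '{"travel":[[0,0,-1],[0,0,-1],[0,0,-1],[0,0,-1],[0,0,0]],"dr":[[0,0,0],[0,0,0],[0,0,0],[0,0,0],[0,0,0]],"jaw":[255,255,255,255,255]}'
python3 -m jog '{"travel":[[0,0,-1],[0,0,-1],[0,0,-1],[0,0,0],[0,0,0]],"dr":[[0,0,0],[0,0,0],[0,0,0],[0,0,0],[0,0,0]],"jaw":[255,255,255,255,255]}'
python3 -m jog '{"travel":[[0,0,-0.5],[0,0,-0.5],[0,0,-0.5],[0,0,0],[0,0,0]],"dr":[[0,0,0],[0,0,0],[0,0,0],[0,0,0],[0,0,0]],"jaw":[255,255,255,255,255]}'
```

```text
time: 18.98
eef_pos: [0.5755, 0.0203, 0.1405]
tcp_rot: [0.737, 0.676, -0.0, -0.0]
contact_force: [0.3, 0.7, -4.3]
opening: 0.147
time: 19.4
eef_pos: [0.5756, 0.0202, 0.1377]
tcp_rot: [0.737, 0.676, -0.0, -0.0]
contact_force: [-0.4, 0.1, -4.3]
opening: 0.149
time: 19.82
eef_pos: [0.5757, 0.0202, 0.1363]
tcp_rot: [0.737, 0.676, -0.0, -0.0]
contact_force: [-1.5, 1.2, -3.8]
opening: 0.147
```

```bash
python3 -m jog '{"travel":[[0,0,-0.5],[0,0,-0.5],[0,0,-0.5],[0,0,0],[0,0,0]],"dr":[[0,0,0],[0,0,0],[0,0,0],[0,0,0],[0,0,0]],"jaw":[255,255,255,255,255]}'
python3 -m jog '{"travel":[[0,0,-0.5],[0,0,0],[0,0,0],[0,0,0],[0,0,0]],"dr":[[0,0,0],[0,0,0],[0,0,0],[0,0,0],[0,0,0]],"jaw":[255,255,255,255,255]}'
```

```text
time: 20.23
eef_pos: [0.5758, 0.0202, 0.1353]
tcp_rot: [0.737, 0.676, 0.0, 0.0]
contact_force: [-1.4, -0.4, -0.9]
opening: 0.15
time: 20.65
eef_pos: [0.5758, 0.0202, 0.1353]
tcp_rot: [0.737, 0.676, -0.0, 0.0]
contact_force: [-4.5, 1.0, 5.2]
opening: 0.151
```

Seated: the TCP stopped at 0.1353, the predicted flush height, and the force reversed. I'll release, rise and look.

```bash
python3 -m jog '{"travel":[[0,0,0],[0,0,0],[0,0,0],[0,0,0],[0,0,0]],"dr":[[0,0,0],[0,0,0],[0,0,0],[0,0,0],[0,0,0]],"jaw":[200,180,140,80,0]}'
python3 -m jog '{"travel":[[0,0,0],[0,0,0],[0,0,0],[0,0,0],[0,0,5]],"dr":[[0,0,0],[0,0,0],[0,0,0],[0,0,0],[0,0,0]],"jaw":[0,0,0,0,0]}'
python3 -m jog '{"travel":[[0,0,15],[0,0,25],[0,0,30],[0,0,30],[0,0,25]],"dr":[[0,0,0],[0,0,0],[0,0,0],[0,0,0],[0,0,0]],"jaw":[0,0,0,0,0]}'
python3 -m jog '{"travel":[[0,0,0],[0,0,0],[0,0,0],[0,0,0],[0,0,0]],"dr":[[0,0,0],[0,0,0],[0,0,0],[0,0,0],[0,0,0]],"jaw":[0,0,0,0,0]}'
python3 - <<'E'
from h import *
s=get_state();im=read_camera('wrist')[:,:,::-1];sc=read_camera('scene')[:,:,::-1]
o=np.hstack([cv2.resize(im[60:460,120:520],(400,400)),cv2.resize(sc[110:310,230:430],(400,400),interpolation=cv2.INTER_CUBIC)])
cv2.imwrite('pics/fin.png',o)
R=Ro.from_euler('z',-4.9,degrees=True).as_matrix();C=np.array([[0,.06,0],[0,-.06,0],[.055,.075,0],[-.055,.075,0],[.055,-.075,0],[-.055,-.075,0]])@R.T
print((wpj(np.array([.5767,.0224,.118])+C,s)-[120,60]).round(1))
print(((pj('scene',np.array([.5752,.0209,.118])+C)-[230,110])*2+[400,0]).round(1))
E
```

```text
time: 21.07
eef_pos: [0.5759, 0.0202, 0.1342]
tcp_rot: [0.737, 0.676, 0.0, 0.0]
contact_force: [-0.3, 0.9, -0.4]
opening: 0.712
time: 21.48
eef_pos: [0.5749, 0.0203, 0.1384]
tcp_rot: [0.737, 0.676, -0.001, -0.001]
contact_force: [-0.7, -0.1, -0.8]
opening: 1.0
time: 21.9
eef_pos: [0.576, 0.0202, 0.2671]
tcp_rot: [0.737, 0.676, 0.001, 0.001]
contact_force: [0.1, -0.2, 0.4]
opening: 1.004
time: 22.32
eef_pos: [0.5748, 0.0203, 0.2622]
tcp_rot: [0.737, 0.676, -0.001, -0.001]
contact_force: [0.5, 0.8, -0.3]
opening: 1.002
[[200.6  80.1]
 [200.5 226.1]
 [272.   62.1]
 [129.1  62. ]
 [264.1 241.4]
 [136.8 241.4]]
[[619.8 189. ]
 [527.1 265.1]
 [674.7 212.9]
 [588.6 148.4]
 [559.  312.2]
 [472.7 239.7]]
```

View pics/fin.png

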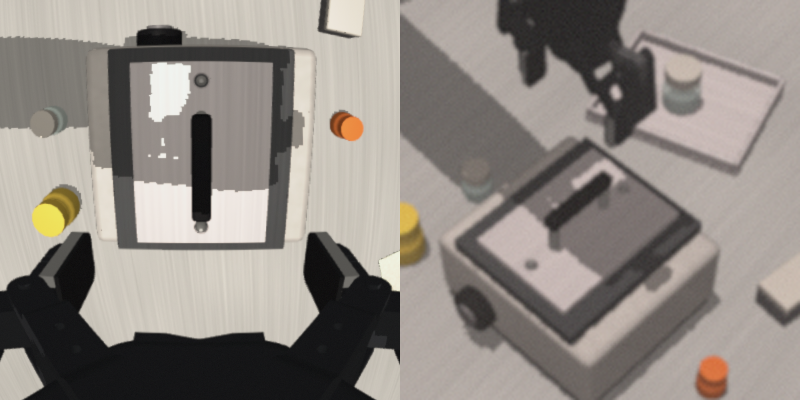

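The cover corners, at (130,62) and (272,63) in the wrist crop, match the flush prediction of (129,62) and (272,62). Both pins sit inside the holes at (201,80) and (201,227). The jar stands upright in the tray at (683,85) in the scene crop. The gripper is clear of everything.

```bash
python3 -m jog '{"travel":[[0,0,0],[0,0,0],[0,0,0],[0,0,0],[0,0,0]],"dr":[[0,0,0],[0,0,0],[0,0,0],[0,0,0],[0,0,0]],"jaw":[0,0,0,0,0]}'; python3 -c "
from plant import *
print(sign_off())"
```

```text
time: 22.83
eef_pos: [0.5757, 0.0202, 0.2644]
tcp_rot: [0.737, 0.676, -0.0, 0.0]
contact_force: [-0.1, -0.5, -0.1]
opening: 1.003
the job is handed in; nothing more can be done
None
```

The imager is closed up: the jar stands upright near the middle of the tray floor, and the stage cover is seated over both pins. I handed the job in at about 23 s of the 64 s allowed; no verdict is reported.

- **Jar:** I picked the larger white-lidded jar off the stage and lowered it until it touched the tray floor before letting go. The last picture shows it upright in the tray.
- **Cover:** It went down over the pins with no sign of jamming and stopped at the height expected for lying flush. In the last wrist picture its edges match the flush prediction to about 1 px at the far corners and 2–3 px at the near ones, and both pins show in the holes.
- **Gripper:** It is open about 0.13 m above the seated cover and touches nothing; the force reading is close to zero.
- **Other things on the bench:** Nothing suggested they were touched, but I did not measure their positions again at the end.

The wrist and top cameras differed by about 2 mm in absolute position. They agreed to 0.4 mm on the cover-to-stage move, which is what the fit relied on. No check failed.

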